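# Close up the wafer inspection unit

### The arm

A 6-joint arm with a two-finger parallel gripper is mounted at the origin on the work surface. World frame = base frame: x ahead of the robot, y to its left, z up, the work surface at z = 0. Lengths are in m, angles in rad, forces in N, time in s.
With the tool pointing down it reaches from about 0.375 to 0.925 m from the base axis. Payload 5.7 kg.
Tool frame: the origin (TCP) lies at the very end of the fingers, on their centre line; the grasp point (between the pads) lies 19 mm behind it; x points along the fingers, y is the direction in which the jaws open and shut, and the axes are right-handed (so a half turn about x gives the same grasp; the last joint's range is limited). The gripper opens to 88 mm and grips with 3 to 60 N. Pads are 20 mm wide; open, the fingers measure 115 mm over their backs; the gripper's body (75 mm by 178 mm) begins 61 mm behind the grasp point.
Start: joints at [1.149, 0.359, 1.51, -0, 1.272, -0.115], TCP at [0.181, 0.572, 0.223] pointing down, gripper open.
Joint ranges: [-2.97, 2.97], [-1.01, 2.36], [0.21, 2.38], [-0.96, 4.11], [0.2, 2.71], [-2.98, 2.98]. Speed limits (rad/s): [2.39, 2.39, 3.14, 3.14, 3.14, 3.14].

### API

Orientations are given as [roll, pitch, yaw] about the fixed x, y, z axes, in that order (R = Rz(yaw) Ry(pitch) Rx(roll)).
In Python, from station import monitor, get_image, get_calibration, env gives the robot as it stands.
- The arm moves only by the tool send_rows, never from a script. Its argument "moves" is a list of rows, each a list of 7 numbers: the turn, a rotation vector about the tool's x, y, z in units of 8 degrees (1.0 is 8 degrees), then the shift along the tool's x, y, z in units of 40 mm (1.0 is 40 mm), then the closure, from -1 (fully open) to 1 (shut). In form: [[ax, ay, az, dx, dy, dz, grip], ...]. A call has exactly 5 rows; each row shifts and turns the commanded pose from where the row before left it, along the tool's axes as they then stand; what a row does not reach is not made up. A row lasts 1/10 s, in which the tool goes at most 50 mm and 8.59 degrees, less where a joint would pass 70% of its speed; a pose out of reach is approached as far as the arm can. A call is refused whole if a number of a shift passes 1 or a number of a turn 1, either way. A call with a gripper value outside its range is refused whole. The fingers move at their own pace and stop on an object; "newtons" is the grip in N (left out, the last holds). Time passes only in rows, so rows that do not move let the fingers close, or fill a call up. It gives the time, the measured TCP pose, the force and the opening at its end, in the units of the state.
- monitor.get_obs(): the state, without advancing time (a new reading comes with each control period).
- get_image(name): name is "scene" or "side" or "wrist"; returns the picture (480x640x3 uint8, blue, green, red); there is no depth.
- get_calibration(name): a dict with "camera_matrix" (3x3 intrinsics, pixels), "pose" (4x4, takes a point from camera to world coordinates); the wrist camera has in their place "tool_from_camera" (4x4, takes a point from camera to tool coordinates, whose origin is the TCP and whose axes are the tool frame's). Camera axes: x right, y down, z forward; pixel columns grow to the right and rows downward; lengths in m; the calibration is good to about 2 mm. A picture is of the moment at which its call begins: read the wrist's pose just before it. get_calibration takes no time and is no camera call.
- env.hand_in(): hands the job in, once; it reports no verdict.
The state is a dict: "t": time; "joints": joint angles; "joint_velocities": joint speeds; "joint_efforts": joint torques, N m; "position": TCP position; "orientation": TCP orientation; "force": force on the tool from outside, world axes, zero at the start; "torque": the same for the moment, N m; "opening": finger opening in m.
Only numpy, scipy, OpenCV 4.12 (cv2) and the standard library are available. Lean on these libraries where they do the work, as an engineer would, in place of code of your own. Each camera call takes 0.05 s, during which the arm holds its last target.

### The job

Load the inspection unit: with the fingertips, push the specimen tray fully home into the unit, and only then push the unit's open door fully shut over it and take the hand away. The wafer carrier just rides along flat on the tray: do not touch or lift it, and leave the lens, the jar and the slide box where they are. Nothing is to be picked up.

Things in the scene. Friction and masses are not known exactly. Their poses are not given: they have to be found in the camera images.
- unit: White bench-top inspection unit, blue stripes, black bay; fixed, placed differently each time. 260 (x) x 250 (y) x 120 mm high; sensor head and box on the rear half of the roof reach 182 mm. Origin: centre of underside. -x is its front (housing face at x -130), +y its left, z up. Bay 192 wide about y = 0, z 30 to 102 mm; posts 20 wide at y +-108 mm stand 10 mm out of the face.
- tray (a joint): Slide of the tray, m: 0 = fully home in the unit, grows as the tray comes out along the unit's -x; range 0 to 0.16. It stays where it is left; friction about 1.5 N plus 6 N per m/s, with a firm stop at 0.
- tray_front (a point): Centre of the outer face of the tray's grey upright front panel (178 wide, 56 high, 10 mm thick; z 32 to 88 mm, this point z 70 mm, a blue bar here). Axes as the unit's. At home it stands 6 mm proud of the housing, at unit x -136 mm, so fingers pointing down in front of it can push it all the way. Behind it lies the tray plate, 200 long, 172 wide, top at z 40 mm.
- tray_nest (a point): Point on the mid line of the tray plate's top, 95 mm behind the outer face of the front panel, z = 40 mm; axes as the unit's. The wafer carrier lies within about 45 mm of it.
- door (a joint): Hinge of the door, rad: 0 = fully shut across the bay, 1.57 = square to the front, sticking out along the unit's -x; range 0 to 1.95. It opens by swinging about the vertical hinge (counter-clockwise seen from above). It stays where it is left; friction about 0.06 N m, firm stop at 0.
- door_hinge (a point): On the door's vertical hinge axis at mid height (z 70 mm), at x -140, y -113 mm in the unit's frame. Axes turn with the door: +y runs from hinge to free edge, -x is the outward normal of its outer face. Door: white with dark panel, 226 wide, 92 high (z 24 to 116 mm), 12 mm thick; inner face at this x = 0, outer face at x = -12 mm.
- door_edge (a point): Middle of the door's free edge on its outer face, 226 mm from the hinge, z = 70 mm; axes as door_hinge.
- carrier: Loose blue wafer carrier disc, 84 mm across, 5 mm thick, with two small finger tabs rising to 17 mm and a violet wafer, lying on the tray. Origin: centre of its underside. Must ride along flat on the tray, untouched.
- lens: Loose dark steel microscope lens barrel, 34 mm across, 48 mm high, standing on the bench in front of the unit; origin at the centre of its underside. Leave alone.
- jar: Loose amber jar with white cap, 48 mm across, 55 mm high, standing on the bench in front of the unit, left of the lens; origin at the centre of its underside. Leave alone.
- slidebox: Loose red slide box with clear cover, 87 x 52 x 36 mm, on the bench beside the unit's right wall, behind the door's hinge; origin at the centre of its underside. Leave alone.

How it is judged:
On the way, in this order (a step that is already met when the one before it is completed fails the run):
1. the tray is fully home (within 5 mm) while the door is still open (value of joint tray below 0.005 m and value of joint door above 0.9 rad), for 0.2 s.
2. the door is shut (within 0.05 rad) with the tray home (value of joint door below 0.05 rad and value of joint tray below 0.005 m), for 0.2 s.
At the end, for the whole second after the job is handed in: The tray is home within 5 mm and the door shut within 0.05 rad and at rest; the carrier lies flat and still on the tray plate (height within 4 mm, tilt under 0.1 rad, centre within 75 mm of tray_nest) (all of step 2 and velocity of joint door between -0.02 and 0.02 rad/s and z of carrier in the frame of tray_nest between -0.004 and 0.004 m and horizontal distance between carrier and tray_nest below 0.075 m and angle between carrier's own z axis and vertical below 0.1 rad and linear speed of carrier below 0.02 m/s); the robot touches nothing.
It fails at once if the carrier is lifted off the tray (more than 8 mm) or tipped (z of carrier in the frame of tray_nest above 0.008 m or angle between carrier's own z axis and vertical above 0.2 rad).
It fails at once if the fingers or arm press on the carrier (over 0.5 N) (contact force between any of the fingers, the arm and carrier above 0.5 N).
It fails at once if the door is swung across the bay while the tray is still out (value of joint door below 1 rad and value of joint tray above 0.03 m).
It fails at once if the lens, the jar or the slide box is moved more than 15 mm (distance of any of lens, jar, slidebox from where it was at the start of the episode above 0.015 m).
It also fails if it takes over 59 s, if anything falls off the work surface, if the arm or the gripper's body presses on something with over 40 N, if the wrist force passes 120 N, or if a joint passes its speed limit or range.

## Working session

There is one attempt and no reset: what is moved stays moved. The work goes in short steps, Python scripts to look and compute and a tool call to move; the robot and the scene stay as the last step left them, time stands still between calls to the robot, and variables do not carry over. Pictures are saved under pics/ and viewed, and the job is handed in when it is done.

Besides the shell and the picture viewer there is one more tool, called after "Call:" in YAML: its name, and indented under it one key for each argument. send_rows: Moves the arm, as the interface text tells. Its arguments: {"type":"object","properties":{"moves":{"type":"array"},"newtons":{"type":"number"}},"required":["moves"]}

```bash
ls; mkdir -p pics; python3 - <<'E'
from station import monitor,get_image,get_calibration,env
import cv2,numpy as np
o=monitor.get_obs()
print({k:np.round(v,3) for k,v in o.items()})
for n in ("scene","side","wrist"):
    im=get_image(n); cv2.imwrite(f"pics/{n}0.png",im)
    c=get_calibration(n); print(n,{k:np.round(v,4).tolist() for k,v in c.items()})
E
```

```text
pics
{'t': np.float64(0.0), 'joints': array([ 1.149,  0.36 ,  1.511,  0.   ,  1.272, -0.115]), 'joint_velocities': array([-0.001, -0.   , -0.001, -0.   ,  0.001, -0.   ]), 'joint_efforts': array([ 1.0000e-03, -5.1538e+01, -2.7073e+01,  6.7000e-02,  3.5000e-02,
       -0.0000e+00]), 'position': array([0.181, 0.571, 0.222]), 'orientation': array([-1.71 ,  1.569, -2.017]), 'force': array([ 0.281, -0.954, -0.388]), 'torque': array([-0.047, -0.006, -0.046]), 'opening': np.float64(0.087)}
scene {'camera_matrix': [[499.2051, 0.0, 323.8768], [0.0, 499.2051, 245.2396], [0.0, 0.0, 1.0]], 'pose': [[0.5655, 0.5013, -0.6549, 1.2173], [0.8246, -0.3284, 0.4606, -0.5168], [0.0158, -0.8005, -0.5991, 0.6732], [0.0, 0.0, 0.0, 1.0]]}
side {'camera_matrix': [[549.8231, 0.0, 304.292], [0.0, 549.8231, 247.4932], [0.0, 0.0, 1.0]], 'pose': [[0.9957, -0.0453, 0.0812, 0.4829], [-0.0929, -0.5085, 0.856, -0.8039], [0.0025, -0.8599, -0.5105, 0.5335], [0.0, 0.0, 0.0, 1.0]]}
wrist {'camera_matrix': [[396.8642, 0.0, 309.7799], [0.0, 396.8642, 243.968], [0.0, 0.0, 1.0]], 'tool_from_camera': [[-0.0, -0.2753, 0.9614, -0.1618], [1.0, -0.0011, -0.0003, -0.0004], [0.0011, 0.9614, 0.2753, -0.0743], [0.0, 0.0, 0.0, 1.0]]}
```

View pics/scene0.png

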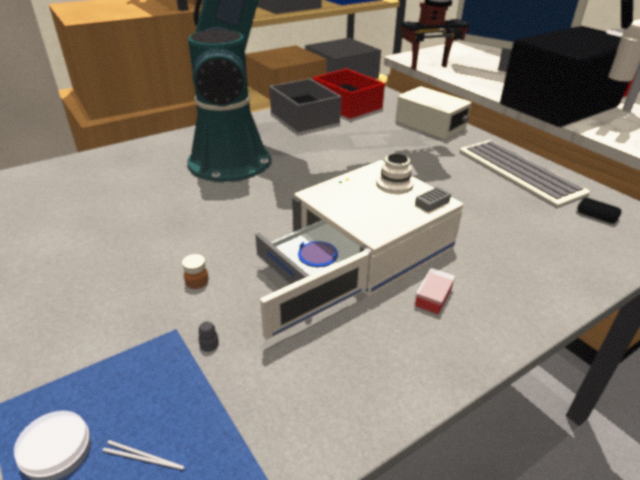

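View pics/side0.png

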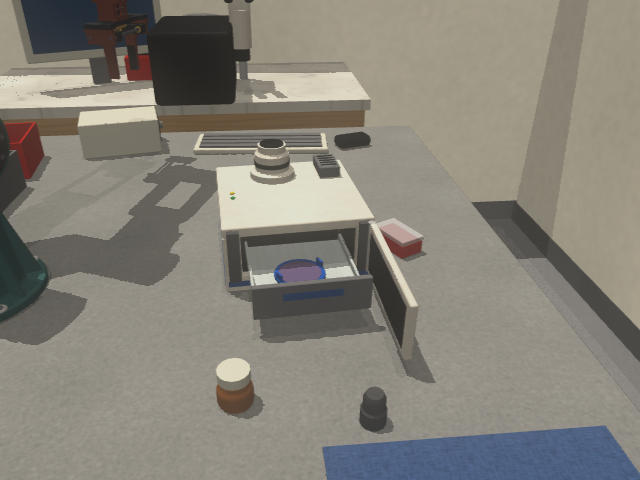

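View pics/wrist0.png

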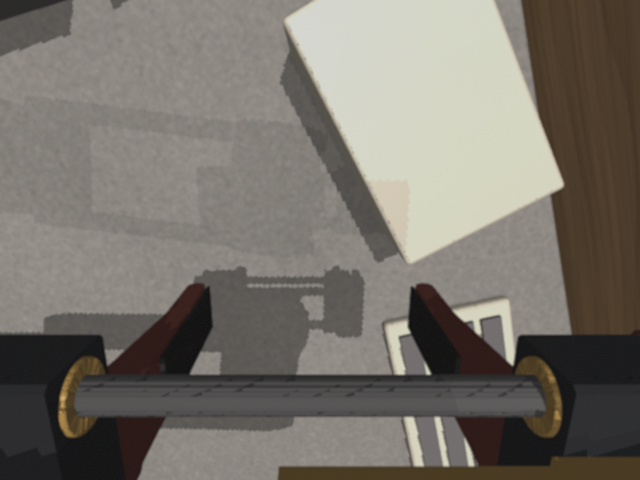

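```bash
python3 - <<'E'
import cv2
a=cv2.imread("pics/side0.png")[130:360,190:440]; cv2.imwrite("pics/sc.png",cv2.resize(a,None,fx=3,fy=2.6,interpolation=cv2.INTER_CUBIC)[:600,:])
a=cv2.imread("pics/scene0.png")[145:345,240:480]; cv2.imwrite("pics/cc.png",cv2.resize(a,None,fx=3,fy=3,interpolation=cv2.INTER_CUBIC))
E
```

```text
(no output)
```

View pics/sc.png

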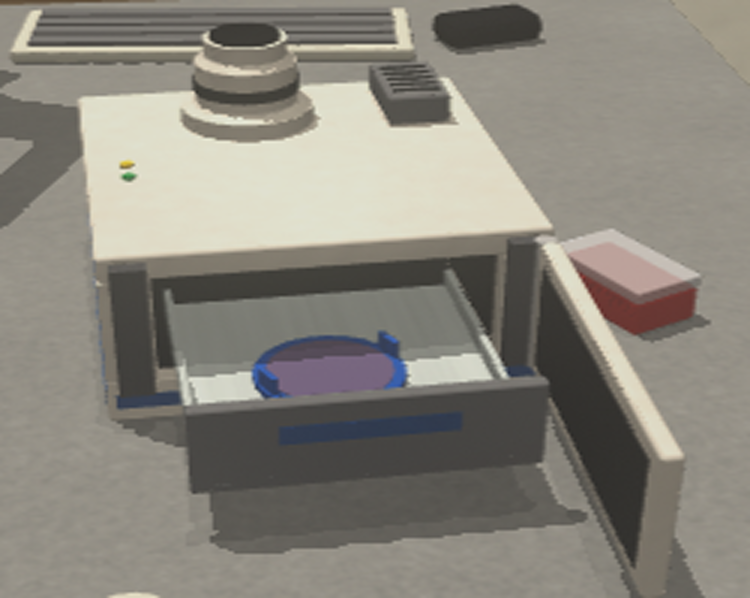

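View pics/cc.png

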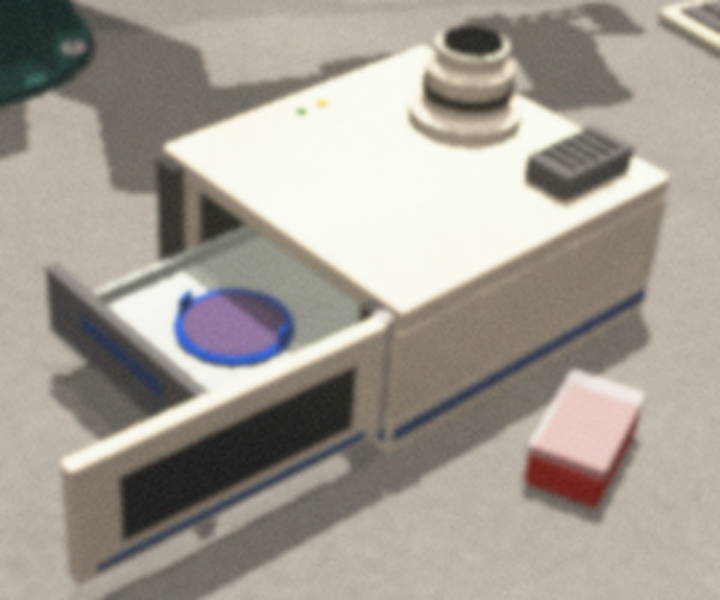

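```bash
cat > h.py <<'E'
import numpy as np
from station import get_calibration
def ray(n,u,v,z):
    c=get_calibration(n);K=np.array(c['camera_matrix']);P=np.array(c['pose'])
    d=P[:3,:3]@np.linalg.inv(K)@[u,v,1]; o=P[:3,3]; return (o+d*(z-o[2])/d[2])
S=lambda x,y,z:ray('side',190+x/3,130+y/2.6,z)
C=lambda x,y,z:ray('scene',240+x/3,145+y/3,z)
def proj(n,p,):
    c=get_calibration(n);K=np.array(c['camera_matrix']);P=np.linalg.inv(np.array(c['pose']))
    q=K@(P[:3,:3]@p+P[:3,3]); return q[:2]/q[2]
E
python3 - <<'E'
from h import *
R=np.round
q=[]
for n,f,pts in (('side',S,[(95,261),(552,232),(80,98),(448,80)]),('scene',C,[(163,148),(400,318),(420,47),(668,182)])):
    p=np.array([f(x,y,.12)[:2] for x,y in pts]); q.append(p)
    FL,FR,RL,RR=p
    print(n,R(p,3).tolist(),[R(np.linalg.norm(a),3) for a in (FL-FR,RL-RR,FL-RL,FR-RR)])
    ax=(RL-FL)+(RR-FR); ay=(FL-FR)+(RL-RR)
    print('yaw',np.arctan2(ax[1],ax[0]),np.arctan2(-ay[0],ay[1]),'ctr',R(p.mean(0),4))
print('panel',S(187,412,.088),S(547,385,.088),C(50,268,.088))
print('door edge outer',S(683,460,.116),'inner',S(655,462,.116),'scene outer',C(66,468,.116))
print('door bottom outer', S(662,592,.024),C(82,580,.024))
print('hinge top',S(545,237,.116),C(385,320,.116))
for n,u,v,z in (('side',235,400,0),('side',234,368,.055),('side',373,420,0),('side',374,392,.048),('scene',195,280,0),('scene',208,343,0),('scene',194,262,.055),('scene',207,325,.048)): print(n,u,v,R(ray(n,u,v,z),3))
E
```

```text
side [[0.426, -0.047], [0.669, -0.032], [0.407, 0.208], [0.65, 0.223]] [np.float64(0.244), np.float64(0.244), np.float64(0.256), np.float64(0.255)]
yaw 1.6439574048651615 1.6337016224763166 ctr [0.538  0.0879]
scene [[0.428, -0.042], [0.677, -0.026], [0.407, 0.213], [0.658, 0.229]] [np.float64(0.249), np.float64(0.251), np.float64(0.255), np.float64(0.255)]
yaw 1.6493269567965574 1.6340317932876756 ctr [0.5423 0.0935]
panel [ 0.47030383 -0.16298315  0.088     ] [ 0.64408966 -0.1522322   0.088     ] [ 0.47340117 -0.15913219  0.088     ]
door edge outer [ 0.6779104  -0.26244986  0.116     ] inner [ 0.66578565 -0.26296728  0.116     ] scene outer [ 0.677385   -0.25718463  0.116     ]
door bottom outer [ 0.6805901  -0.25422721  0.024     ] [ 0.67597028 -0.25201885  0.024     ]
hinge top [ 0.66572669 -0.0303197   0.116     ] [ 0.66913575 -0.03124886  0.116     ]
side 235 400 [ 0.442 -0.286  0.   ]
side 234 368 [ 0.445 -0.286  0.055]
side 373 420 [ 0.614 -0.335  0.   ]
side 374 392 [ 0.612 -0.335  0.048]
scene 195 280 [ 0.435 -0.287  0.   ]
scene 208 343 [ 0.607 -0.335  0.   ]
scene 194 262 [ 0.447 -0.286  0.055]
scene 207 325 [ 0.612 -0.333  0.048]
```

```bash
cat >> h.py <<'E'
from scipy.spatial.transform import Rotation as Ro
from station import monitor
ctr=np.array([.540,.091]);yaw=1.637
def st():
    o=monitor.get_obs();R=Ro.from_euler('xyz',o['orientation']).as_matrix()
    p=np.array(o['position']); c,s=np.cos(yaw),np.sin(yaw);d=p[:2]-ctr
    print('t',round(o['t'],2),'p',np.round(p,4),'unit',np.round([c*d[0]+s*d[1],-s*d[0]+c*d[1]],4),'F',np.round(o['force'],1),'q',np.round(o['joints'],2),'open',round(o['opening'],3))
    print(np.round(R,3)); return p,R
E
python3 -c "
from h import *
st()"
```

```text
t 0.15 p [0.181  0.5715 0.222 ] unit [0.5032 0.3264] F [-0.5 -0.7  0. ] q [ 1.15  0.36  1.51 -0.    1.27 -0.12] open 0.088
[[-0.001  0.302  0.953]
 [-0.001  0.953 -0.302]
 [-1.    -0.001 -0.   ]]
```

Call:
send_rows:
  moves:
    - [0.86, 0, 0, -0.2, 0, 0, 1]
    - [0.86, 0, 0, -0.2, 0, 0, 1]
    - [0.86, 0, 0, -0.2, 0, 0, 1]
    - [0.86, 0, 0, -0.2, 0, 0, 1]
    - [0.86, 0, 0, -0.2, 0, 0, 1]

```text
t: 0.65
position: [0.181, 0.5717, 0.2625]
orientation: [-1.078, 1.57, -1.99]
force: [0.3, -1.0, 0.7]
opening: 0.0515
```

Call:
send_rows:
  moves:
    - [0.86, 0, 0, -0.2, 0, 0, 1]
    - [0.86, 0, 0, -0.2, 0, 0, 1]
    - [0.86, 0, 0, -0.2, 0, 0, 1]
    - [0.86, 0, 0, -0.2, 0, 0, 1]
    - [0.86, 0, 0, -0.2, 0, 0, 1]

```text
t: 1.15
position: [0.1811, 0.5717, 0.3026]
orientation: [-0.505, 1.57, -2.018]
force: [0.4, -0.2, -0.4]
opening: 0.011
```

```bash
cat >> h.py <<'E'
def to(x,y,z):
    p,R=st(); print('tool shift units',np.round(R.T@(np.array([x,y,z])-p)/.04,2))
E
python3 -c "
from h import *
to(.563,-.215,.28)"
```

```text
t 1.15 p [0.1811 0.5717 0.3026] unit [0.5034 0.3264] F [ 0.4 -0.2 -0.4] q [1.15 0.3  1.4  0.   1.44 1.09] open 0.011
[[-0.     0.998  0.058]
 [-0.001  0.058 -0.998]
 [-1.    -0.     0.001]]
tool shift units [ 0.58  8.39 20.19]
```

Call:
send_rows:
  moves:
    - [0, 0, 0, 0, 0.42, 1, 1]
    - [0, 0, 0, 0, 0.42, 1, 1]
    - [0, 0, 0, 0, 0.42, 1, 1]
    - [0, 0, 0, 0, 0.42, 1, 1]
    - [0, 0, 0, 0, 0.42, 1, 1]

```text
t: 1.65
position: [0.2779, 0.3759, 0.3024]
orientation: [-0.423, 1.57, -1.93]
force: [1.7, -0.1, 1.5]
opening: 0.0002
```

Call:
send_rows:
  moves:
    - [0, 0, 0, 0, 0.42, 1, 1]
    - [0, 0, 0, 0, 0.42, 1, 1]
    - [0, 0, 0, 0, 0.42, 1, 1]
    - [0, 0, 0, 0, 0.42, 1, 1]
    - [0, 0, 0, 0, 0.42, 1, 1]

```text
t: 2.15
position: [0.3743, 0.1817, 0.3026]
orientation: [1.024, 1.571, -0.483]
force: [2.0, 0.5, -0.3]
opening: 0.0003
```

Call:
send_rows:
  moves:
    - [0, 0, 0, 0, 0.42, 1, 1]
    - [0, 0, 0, 0, 0.42, 1, 1]
    - [0, 0, 0, 0, 0.42, 1, 1]
    - [0, 0, 0, 0, 0.42, 1, 1]
    - [0, 0, 0, 0, 0.42, 1, 1]

```text
t: 2.65
position: [0.4709, -0.0127, 0.3026]
orientation: [-2.456, 1.571, 2.319]
force: [0.5, 0.8, 1.2]
opening: 0.0006
```

Call:
send_rows:
  moves:
    - [0, 0, 0, 0, 0.42, 1, 1]
    - [0, 0, 0, 0, 0.42, 1, 1]
    - [0, 0, 0, 0, 0.42, 1, 1]
    - [0, 0, 0, 0, 0.42, 1, 1]
    - [0, 0, 0, 0, 0.42, 1, 1]

```text
t: 3.15
position: [0.5674, -0.2069, 0.3023]
orientation: [-2.243, 1.57, 2.532]
force: [0.0, -0.2, -0.4]
opening: 0.0006
```

```bash
python3 -c "
from h import *
to(.563,-.215,.06)
from station import get_image
import cv2
cv2.imwrite('pics/s1.png',get_image('side'));cv2.imwrite('pics/w1.png',get_image('wrist'))"
```

```text
t 3.15 p [ 0.5674 -0.2069  0.3023] unit [-0.2991 -0.0076] F [ 0.  -0.2 -0.4] q [-0.46  0.31  1.39  0.    1.45 -0.53] open 0.001
[[-0.     0.998  0.063]
 [ 0.     0.063 -0.998]
 [-1.    -0.    -0.   ]]
tool shift units [ 6.06 -0.12  0.2 ]
```

View pics/s1.png

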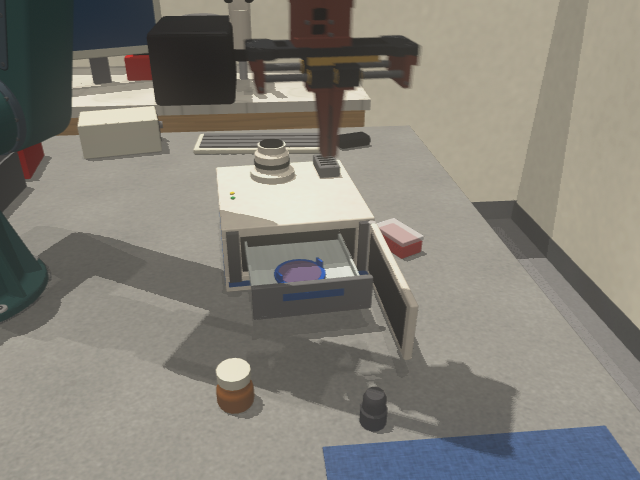

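View pics/w1.png

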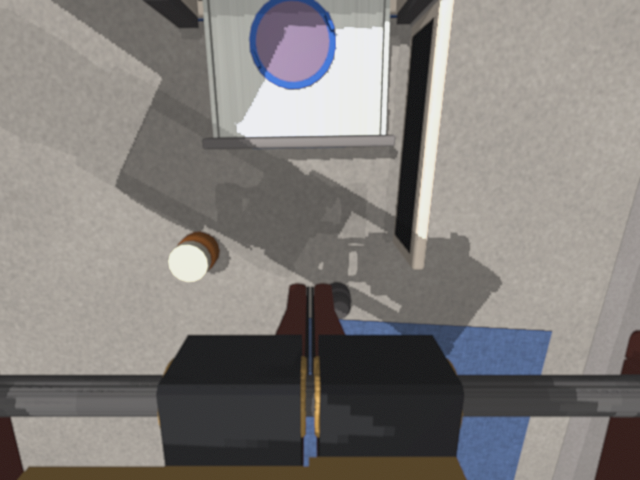

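Call:
send_rows:
  moves:
    - [0, 0, 0, 0.6, 0, 0, 1]
    - [0, 0, 0, 0.6, 0, 0, 1]
    - [0, 0, 0, 0.6, 0, 0, 1]
    - [0, 0, 0, 0.6, 0, 0, 1]
    - [0, 0, 0, 0.6, 0, 0, 1]

```text
t: 3.75
position: [0.5665, -0.2043, 0.1816]
orientation: [-2.262, 1.57, 2.514]
force: [-0.3, 0.3, 0.1]
opening: 0.0004
```

Call:
send_rows:
  moves:
    - [0, 0, 0, 0.6, 0, 0, 1]
    - [0, 0, 0, 0.6, 0, 0, 1]
    - [0, 0, 0, 0.6, 0, 0, 1]
    - [0, 0, 0, 0.6, 0, 0, 1]
    - [0, 0, 0, 0.6, 0, 0, 1]

```text
t: 4.25
position: [0.5666, -0.2044, 0.0618]
orientation: [-2.184, 1.57, 2.592]
force: [-0.0, 0.0, -0.1]
opening: 0.0003
```

```bash
python3 -c "
from h import *
to(.55,-.055,.06)
from station import get_image
import cv2
cv2.imwrite('pics/s2.png',get_image('side'))"
```

```text
t 4.25 p [ 0.5666 -0.2044  0.0618] unit [-0.2965 -0.007 ] F [-0.   0.  -0.1] q [-0.46  0.54  1.66  0.    0.94 -0.52] open 0.0
[[-0.     0.998  0.063]
 [ 0.     0.063 -0.998]
 [-1.    -0.    -0.   ]]
tool shift units [ 0.05 -0.18 -3.75]
```

View pics/s2.png

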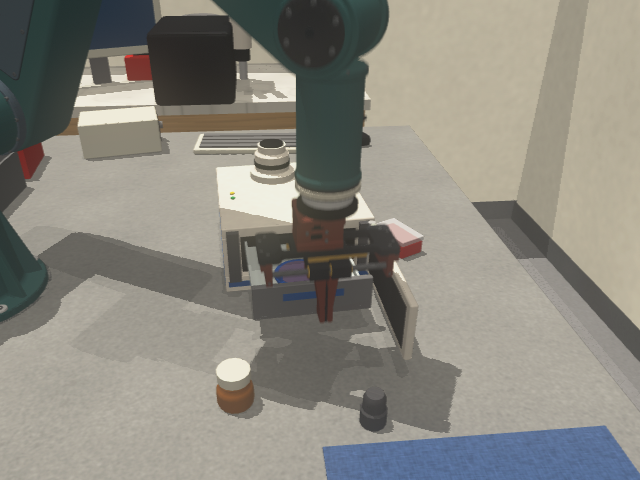

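Call:
send_rows:
  moves:
    - [0, 0, 0, 0, -0.03, -0.25, 1]
    - [0, 0, 0, 0, -0.03, -0.25, 1]
    - [0, 0, 0, 0, -0.03, -0.15, 1]
    - [0, 0, 0, 0, -0.03, -0.1, 1]
    - [0, 0, 0, 0, -0.03, -0.1, 1]

```text
t: 4.8
position: [0.5594, -0.1713, 0.0637]
orientation: [0.992, 1.569, -0.515]
force: [0.0, 0.6, 0.6]
opening: 0.0004
```

Call:
send_rows:
  moves:
    - [0, 0, 0, 0, -0.03, -0.1, 1]
    - [0, 0, 0, 0, 0, -0.1, 1]
    - [0, 0, 0, 0, 0, -0.15, 1]
    - [0, 0, 0, 0, 0, -0.15, 1]
    - [0, 0, 0, 0, 0, -0.15, 1]

```text
t: 5.3
position: [0.5562, -0.1455, 0.0627]
orientation: [0.367, 1.57, -1.141]
force: [-0.2, -1.8, 1.5]
opening: 0.0002
```

Call:
send_rows:
  moves:
    - [0, 0, 0, 0, 0, -0.15, 1]
    - [0, 0, 0, 0, 0, -0.2, 1]
    - [0, 0, 0, 0, 0, -0.2, 1]
    - [0, 0, 0, 0, 0, -0.2, 1]
    - [0, 0, 0, 0, 0, -0.2, 1]

```text
t: 5.8
position: [0.5534, -0.1071, 0.0626]
orientation: [-1.653, 1.57, 3.123]
force: [-0.5, -1.9, 0.3]
opening: 0.0008
```

```bash
python3 -c "
from h import *
to(.55,-.055,.06)
from station import get_image
import cv2
cv2.imwrite('pics/s3.png',get_image('side'));cv2.imwrite('pics/w3.png',get_image('wrist'))"
```

```text
t 5.8 p [ 0.5534 -0.1071  0.0626] unit [-0.1985 -0.0003] F [-0.5 -1.9  0.3] q [-0.31  0.5   1.75 -0.    0.89 -0.38] open 0.001
[[-0.001  0.998  0.063]
 [ 0.     0.063 -0.998]
 [-1.    -0.001 -0.   ]]
tool shift units [ 0.06 -0.   -1.3 ]
```

View pics/s3.png

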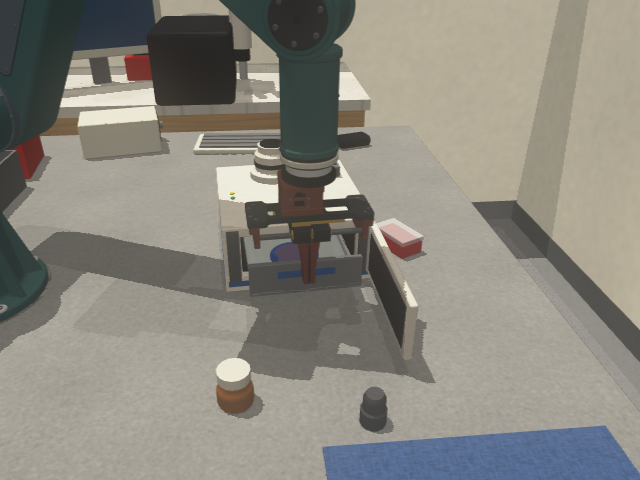

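View pics/w3.png

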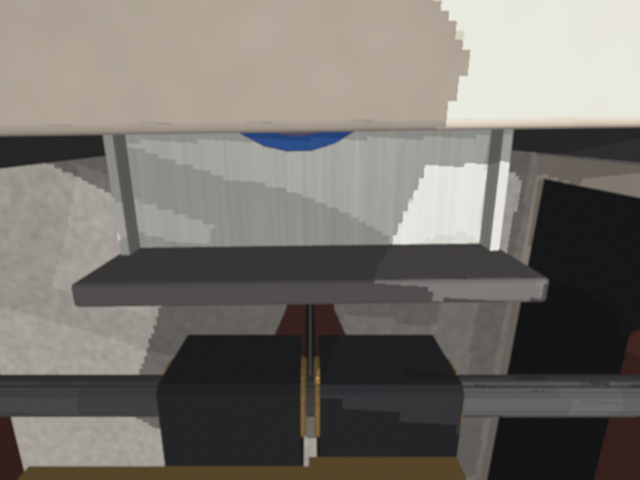

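Call:
send_rows:
  moves:
    - [0, 0, 0, 0, 0, -0.2, 1]
    - [0, 0, 0, 0, 0, -0.2, 1]
    - [0, 0, 0, 0, 0, -0.2, 1]
    - [0, 0, 0, 0, 0, -0.2, 1]
    - [0, 0, 0, 0, 0, -0.15, 1]

```text
t: 6.4
position: [0.5509, -0.0691, 0.0626]
orientation: [-1.839, 1.57, 2.937]
force: [-0.0, -1.6, 0.0]
opening: 0.0004
```

Call:
send_rows:
  moves:
    - [0, 0, 0, 0, 0, -0.1, 1]
    - [0, 0, 0, 0, 0, -0.1, 1]
    - [0, 0, 0, 0, 0, -0.06, 1]
    - [0, 0, 0, 0, 0, -0.06, 1]
    - [0, 0, 0, 0, 0, -0.06, 1]

```text
t: 6.9
position: [0.5503, -0.0547, 0.0626]
orientation: [-0.846, 1.571, -2.354]
force: [-0.5, -1.4, -0.3]
opening: 0.0003
```

Call:
send_rows:
  moves:
    - [0, 0, 0, 0, 0, -0.06, 1]
    - [0, 0, 0, 0, 0, -0.06, 1]
    - [0, 0, 0, 0, 0, -0.06, 1]
    - [0, 0, 0, 0, 0, 0, 1]
    - [0, 0, 0, 0, 0, 0, 1]

```text
t: 7.4
position: [0.5499, -0.0482, 0.0627]
orientation: [-0.148, 1.57, -1.656]
force: [-0.6, -4.8, -0.5]
opening: 0.0002
```

Call:
send_rows:
  moves:
    - [0, 0, 0, 0, 0, -0.05, 1]
    - [0, 0, 0, 0, 0, -0.05, 1]
    - [0, 0, 0, 0, 0, 0, 1]
    - [0, 0, 0, 0, 0, 0, 1]
    - [0, 0, 0, 0, 0, 0, 1]

```text
t: 7.9
position: [0.5499, -0.048, 0.0628]
orientation: [-0.025, 1.564, -1.53]
force: [-2.7, -20.5, -3.0]
opening: 0.0005
```

```bash
python3 -c "
from h import *
to(.55,-.055,.06)
from station import get_image
import cv2
a=get_image('side');cv2.imwrite('pics/s4.png',cv2.resize(a[130:380,190:440],None,fx=2.4,fy=2.4,interpolation=2));cv2.imwrite('pics/w4.png',get_image('wrist'))"
```

```text
t 7.9 p [ 0.5499 -0.048   0.0628] unit [-0.1394 -0.0007] F [ -2.7 -20.5  -3. ] q [-0.21  0.49  1.78 -0.01  0.88 -0.27] open 0.0
[[ 0.     0.998  0.065]
 [-0.007  0.065 -0.998]
 [-1.    -0.     0.007]]
tool shift units [ 0.07 -0.01  0.17]
```

View pics/s4.png

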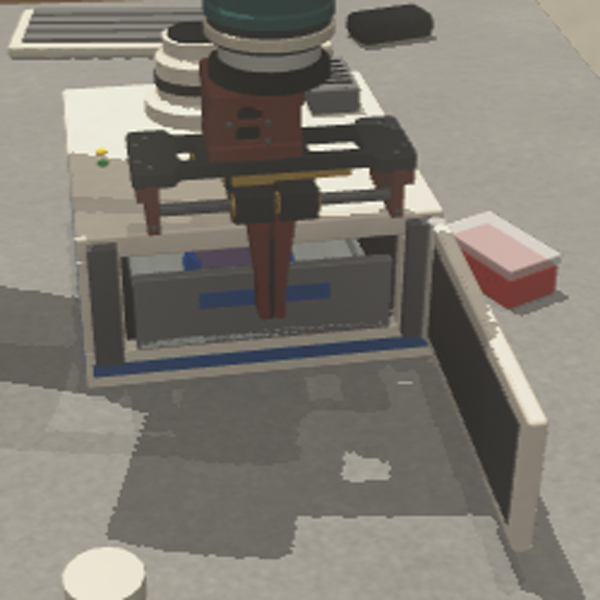

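View pics/w4.png

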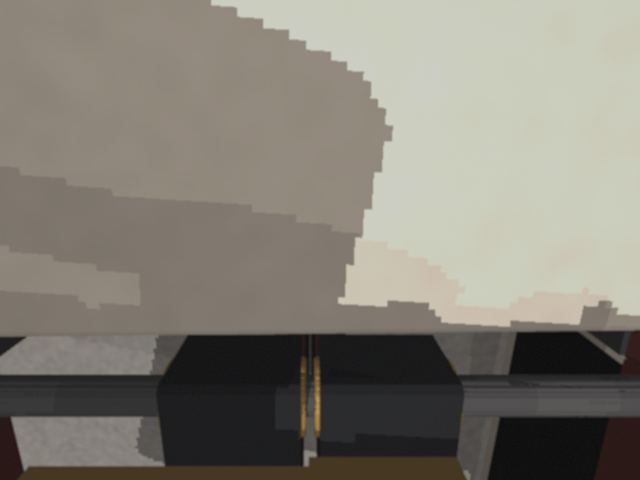

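Call:
send_rows:
  moves:
    - [0, 0, 0, 0, 0, 0.2, 1]
    - [0, 0, 0, 0, 0, 0.4, 1]
    - [0, 0, 0, 0, 0, 0.6, 1]
    - [0, 0, 0, 0, 0, 0.8, 1]
    - [0, 0, 0, -0.5, 0, 0.8, 1]

```text
t: 8.5
position: [0.5552, -0.1557, 0.0809]
orientation: [-2.204, 1.567, 2.572]
force: [1.2, -0.5, -0.4]
opening: 0.0004
```

Call:
send_rows:
  moves:
    - [0, 0, 0, -0.6, 0, 0, 1]
    - [0, 0, 0, -0.8, 0, 0, 1]
    - [0, 0, 0, -0.8, 0, 0, 1]
    - [0, 0, 0, -0.6, 0, 0, 1]
    - [0, 0, 0, 0, 0, 0, 1]

```text
t: 9.0
position: [0.5595, -0.1566, 0.1985]
orientation: [1.214, 1.563, -0.293]
force: [0.6, -0.0, 0.2]
opening: 0.0003
```

```bash
python3 -c "
from h import *
to(.735,-.20,.19)
from station import get_image
import cv2
a=get_image('side');cv2.imwrite('pics/s5.png',a);cv2.imwrite('pics/w5.png',get_image('wrist'));cv2.imwrite('pics/c5.png',get_image('scene'))"
```

```text
t 9.0 p [ 0.5595 -0.1566  0.1985] unit [-0.2484 -0.003 ] F [ 0.6 -0.   0.2] q [-0.39  0.35  1.59  0.    1.2  -0.46] open 0.0
[[ 0.007  0.998  0.063]
 [-0.002  0.063 -0.998]
 [-1.     0.007  0.003]]
tool shift units [0.25 4.31 1.36]
```

View pics/s5.png

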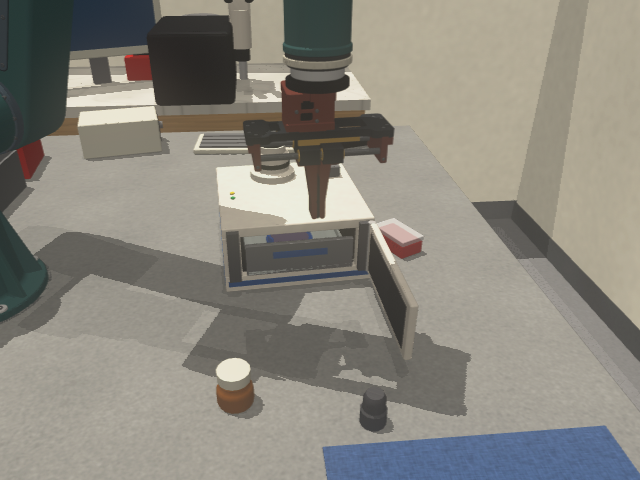

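View pics/w5.png

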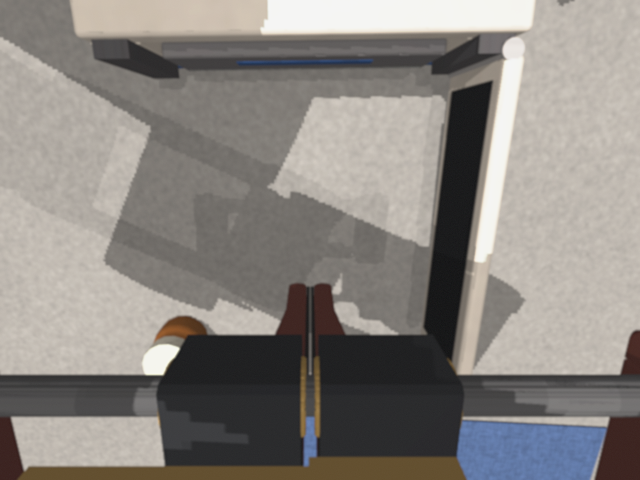

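View pics/c5.png

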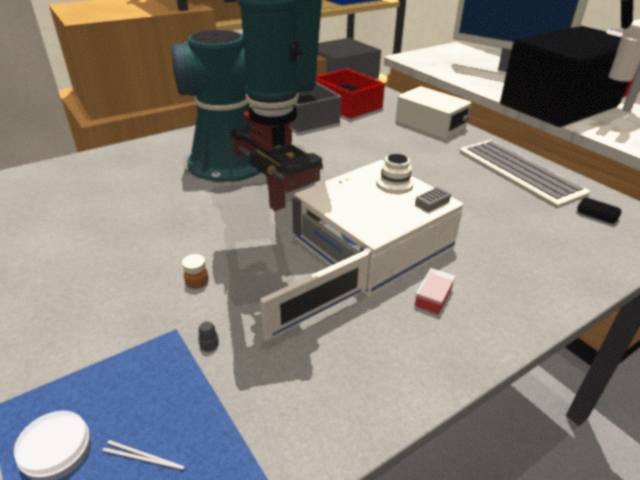

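```bash
python3 -c "
import cv2
a=cv2.imread('pics/s5.png');cv2.imwrite('pics/s5c.png',cv2.resize(a[210:300,215:385],None,fx=4.7,fy=4.7,interpolation=2))"
```

```text
(no output)
```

View pics/s5c.png

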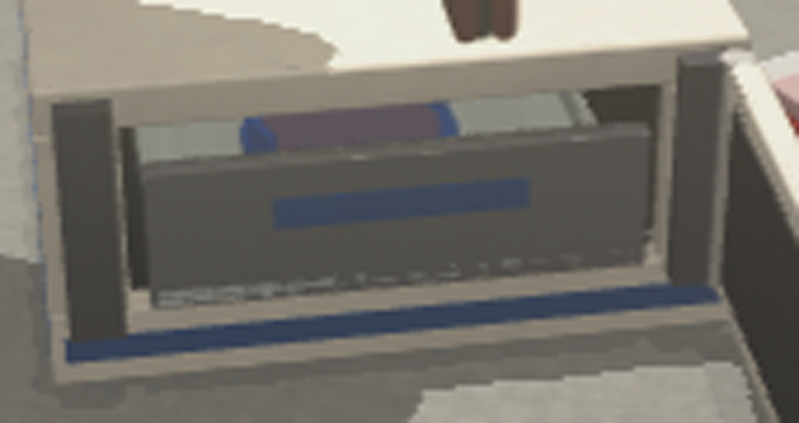

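```bash
python3 -c "
from h import *
D=lambda x,y,z:ray('side',215+x/4.7,210+y/4.7,z)
c,s=np.cos(yaw),np.sin(yaw)
def U(p): d=p[:2]-ctr; return np.round([c*d[0]+s*d[1],-s*d[0]+c*d[1]],4)
print('panel bot',U(D(152,308,.032)),U(D(648,268,.032)))
print('panel top',U(D(145,170,.088)),U(D(648,128,.088)))
print('roof',U(D(35,100,.12)),U(D(742,44,.12)))
print('base',U(D(55,382,0)),U(D(730,318,0)))
print('blue bar',U(D(273,214,.07)),U(D(528,192,.07)))
print('door',U(S(683,460,.116)))
"
```

```text
panel bot [-0.13    0.0878] [-0.1317 -0.0898]
panel top [-0.13    0.0874] [-0.1282 -0.0879]
roof [-0.1335  0.1221] [-0.131  -0.1187]
base [-0.1239  0.1235] [-0.1214 -0.1249]
blue bar [-0.1358  0.0449] [-0.135  -0.0443]
door [-0.3618 -0.1142]
```

Call:
send_rows:
  moves:
    - [0, 0, 0, 0, 0.88, 0.2, 1]
    - [0, 0, 0, 0, 0.88, 0.2, 1]
    - [0, 0, 0, 0, 0.88, 0.2, 1]
    - [0, 0, 0, 0, 0.88, 0.2, 1]
    - [0, 0, 0, 0, 0.88, 0.2, 1]

```text
t: 9.65
position: [0.7351, -0.1839, 0.1918]
orientation: [-2.013, 1.567, 2.763]
force: [0.5, 0.0, 0.5]
opening: 0.0002
```

Call:
send_rows:
  moves:
    - [0, 0, 0, 0.6, 0, 0, 1]
    - [0, 0, 0, 0.6, 0, 0, 1]
    - [0, 0, 0, 0.6, 0, 0, 1]
    - [0, 0, 0, 0.6, 0, 0, 1]
    - [0, 0, 0, 0.6, 0, 0, 1]

```text
t: 10.15
position: [0.7333, -0.1836, 0.071]
orientation: [-2.013, 1.567, 2.762]
force: [-0.4, 0.4, 0.2]
opening: 0.0001
```

```bash
sed -i 's/ctr=np.array(\[.540,.091\])/ctr=np.array([.5396,.097])/' h.py; python3 -c "
from h import *
to(.70,-.19,.075)
from station import get_image
import cv2
a=get_image('side');cv2.imwrite('pics/s6.png',a);cv2.imwrite('pics/w6.png',get_image('wrist'))"
```

```text
t 10.15 p [ 0.7333 -0.1836  0.071 ] unit [-0.2928 -0.1747] F [-0.4  0.4  0.2] q [-0.34  0.72  1.26  0.    1.17 -0.4 ] open 0.0
[[-0.004  0.998  0.063]
 [ 0.001  0.063 -0.998]
 [-1.    -0.003 -0.002]]
tool shift units [-0.1  -0.84  0.11]
```

View pics/s6.png

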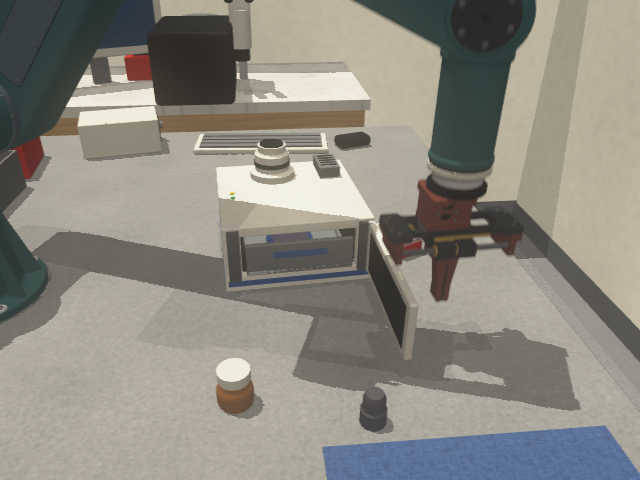

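View pics/w6.png

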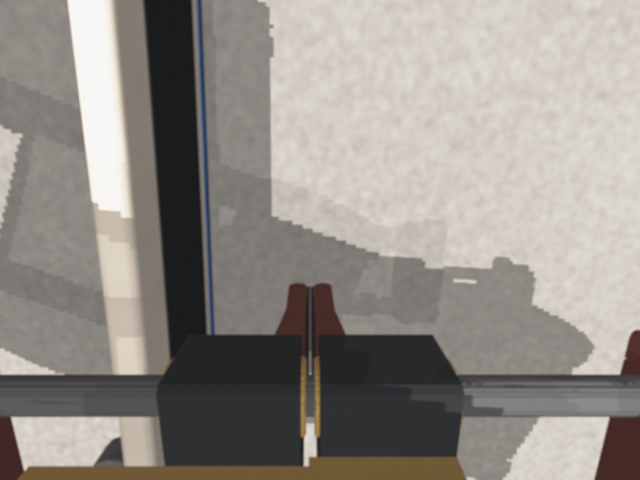

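```bash
python3 -c "
import numpy as np
th=np.concatenate([[1.52],np.arange(1.4,-0.01,-.1)])
r,d=.15,.025
P=np.c_[-r*np.sin(th)-d*np.cos(th), r*np.cos(th)-d*np.sin(th)]
P=np.r_[[[-.153,-.062]],P]
D=np.diff(P,axis=0)/.04
for t,p,q in zip(th,P[1:],D): print(round(t,2),np.round(p,3),'dy %.2f dz %.2f'%(-q[1],-q[0]))
"
```

```text
1.52 [-0.151 -0.017] dy -1.12 dz -0.05
1.4 [-0.152  0.001] dy -0.46 dz 0.02
1.3 [-0.151  0.016] dy -0.38 dz -0.02
1.2 [-0.149  0.031] dy -0.38 dz -0.06
1.1 [-0.145  0.046] dy -0.37 dz -0.10
1.0 [-0.14  0.06] dy -0.36 dz -0.13
0.9 [-0.133  0.074] dy -0.34 dz -0.17
0.8 [-0.125  0.087] dy -0.32 dz -0.20
0.7 [-0.116  0.099] dy -0.30 dz -0.23
0.6 [-0.105  0.11 ] dy -0.28 dz -0.26
0.5 [-0.094  0.12 ] dy -0.25 dz -0.29
0.4 [-0.081  0.128] dy -0.22 dz -0.31
0.3 [-0.068  0.136] dy -0.19 dz -0.33
0.2 [-0.054  0.142] dy -0.15 dz -0.35
0.1 [-0.04   0.147] dy -0.12 dz -0.36
-0.0 [-0.025  0.15 ] dy -0.08 dz -0.37
```

Call:
send_rows:
  moves:
    - [0, 0, 0, -0.1, -0.35, 0, 1]
    - [0, 0, 0, -0.1, -0.3, 0, 1]
    - [0, 0, 0, 0, -0.25, 0, 1]
    - [0, 0, 0, 0, -0.2, 0, 1]
    - [0, 0, 0, 0, -0.25, 0, 1]

```text
t: 10.75
position: [0.681, -0.1879, 0.0833]
orientation: [1.132, 1.569, -0.376]
force: [1.0, 0.5, 0.5]
opening: 0.0003
```

Call:
send_rows:
  moves:
    - [0, 0, 0, 0, -0.3, 0, 1]
    - [0, 0, 0, 0, -0.35, -0.02, 1]
    - [0, 0, 0, 0, -0.38, -0.06, 1]
    - [0, 0, 0, 0, -0.37, -0.1, 1]
    - [0, 0, 0, 0, -0.36, -0.13, 1]

```text
t: 11.25
position: [0.6089, -0.1797, 0.0828]
orientation: [1.055, 1.57, -0.453]
force: [0.3, -0.2, -1.1]
opening: 0.0005
```

```bash
python3 -c "
from h import *
p,R=st()
from station import get_image
import cv2
a=get_image('side');cv2.imwrite('pics/s7.png',a)"
```

```text
t 11.25 p [ 0.6089 -0.1797  0.0828] unit [-0.2807 -0.0509] F [ 0.3 -0.2 -1.1] q [-0.4   0.55  1.57 -0.    1.02 -0.46] open 0.001
[[ 0.     0.998  0.063]
 [-0.     0.063 -0.998]
 [-1.     0.     0.   ]]
```

View pics/s7.png

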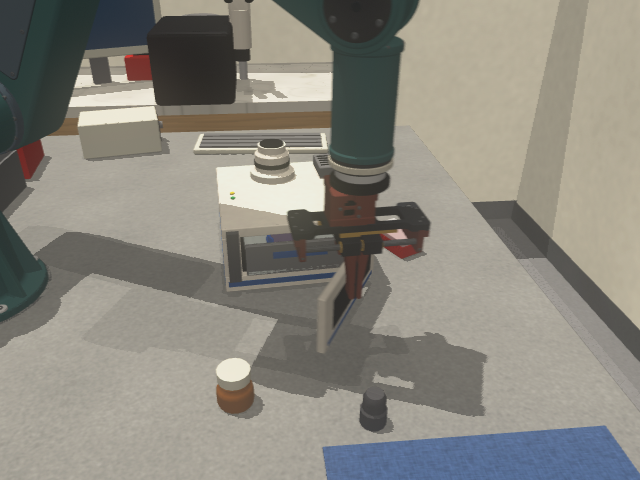

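Call:
send_rows:
  moves:
    - [0, 0, 0, 0, -0.34, -0.17, 1]
    - [0, 0, 0, 0, -0.32, -0.2, 1]
    - [0, 0, 0, 0, -0.3, -0.23, 1]
    - [0, 0, 0, 0, -0.28, -0.26, 1]
    - [0, 0, 0, 0, -0.25, -0.29, 1]

```text
t: 11.8
position: [0.5472, -0.1375, 0.0829]
orientation: [0.925, 1.57, -0.583]
force: [1.5, -0.7, -0.5]
opening: -0.0003
```

Call:
send_rows:
  moves:
    - [0, 0, 0, 0, -0.22, -0.31, 1]
    - [0, 0, 0, 0, -0.19, -0.33, 1]
    - [0, 0, 0, 0, -0.1, -0.3, 1]
    - [0, 0, 0, 0, -0.05, -0.2, 1]
    - [0, 0, 0, 0, 0, -0.1, 1]

```text
t: 12.3
position: [0.5216, -0.0884, 0.0826]
orientation: [-1.767, 1.57, 3.009]
force: [0.4, -1.0, -0.5]
opening: 0.0006
```

```bash
python3 -c "
from h import *
p,R=st()
from station import get_image
import cv2
a=get_image('side');cv2.imwrite('pics/s8.png',a)"
```

```text
t 12.3 p [ 0.5216 -0.0884  0.0826] unit [-0.1838  0.0302] F [ 0.4 -1.  -0.5] q [-0.3   0.43  1.81 -0.    0.9  -0.36] open 0.001
[[-0.001  0.998  0.064]
 [ 0.     0.064 -0.998]
 [-1.    -0.001 -0.   ]]
```

View pics/s8.png

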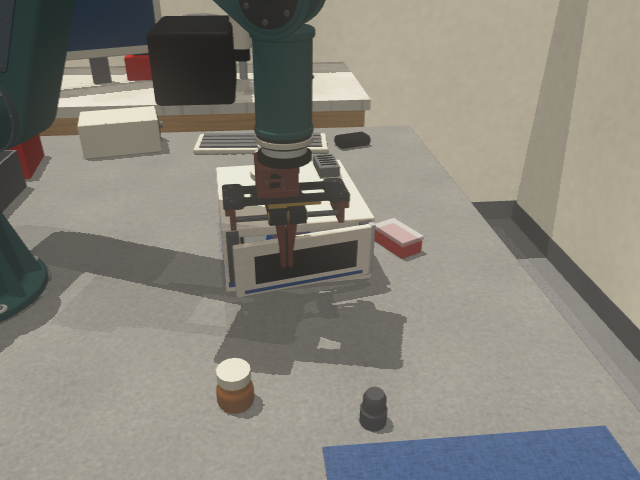

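Call:
send_rows:
  moves:
    - [0, 0, 0, 0, 0, -0.15, 1]
    - [0, 0, 0, 0, 0, -0.15, 1]
    - [0, 0, 0, 0, 0, -0.1, 1]
    - [0, 0, 0, 0, 0, -0.1, 1]
    - [0, 0, 0, 0, 0, -0.05, 1]

```text
t: 12.85
position: [0.5206, -0.0671, 0.0826]
orientation: [-1.64, 1.571, 3.136]
force: [-0.2, 0.4, -0.1]
opening: 0.0005
```

Call:
send_rows:
  moves:
    - [0, 0, 0, 0, 0, -0.05, 1]
    - [0, 0, 0, 0, 0, -0.05, 1]
    - [0, 0, 0, 0, 0, -0.05, 1]
    - [0, 0, 0, 0, 0, 0, 1]
    - [0, 0, 0, 0, 0, 0, 1]

```text
t: 13.35
position: [0.5206, -0.0664, 0.0827]
orientation: [-0.029, 1.563, -1.534]
force: [-2.6, -21.1, -4.1]
opening: 0.0002
```

```bash
python3 -c "
from h import *
p,R=st()"
```

```text
t 13.35 p [ 0.5206 -0.0664  0.0827] unit [-0.1618  0.0297] F [ -2.6 -21.1  -4.1] q [-0.25  0.43  1.82 -0.01  0.89 -0.31] open 0.0
[[ 0.     0.998  0.066]
 [-0.008  0.066 -0.998]
 [-1.    -0.     0.008]]
```

Firm stop at unit x −0.162, as predicted (shut). Back off, rise, check.

Call:
send_rows:
  moves:
    - [0, 0, 0, 0, 0, 0.15, 1]
    - [0, 0, 0, 0, 0, 0.3, 1]
    - [0, 0, 0, 0, 0, 0.5, 1]
    - [0, 0, 0, 0, 0, 0.5, 1]
    - [0, 0, 0, 0, 0, 0.4, 1]

```text
t: 13.85
position: [0.5253, -0.1366, 0.0827]
orientation: [1.591, 1.57, 0.083]
force: [0.5, -0.2, -0.0]
opening: 0.0004
```

Call:
send_rows:
  moves:
    - [0, 0, 0, -0.6, 0, 0.3, 1]
    - [0, 0, 0, -0.8, 0, 0, 1]
    - [0, 0, 0, -0.9, 0, 0, 1]
    - [0, 0, 0, -0.9, 0, 0, 1]
    - [0, 0, 0, -0.8, 0, 0, 1]

```text
t: 14.35
position: [0.5258, -0.1476, 0.2445]
orientation: [1.566, 1.57, 0.058]
force: [0.1, 0.5, -0.4]
opening: 0.0004
```

Call:
send_rows:
  moves:
    - [0, 0, 0, 0, 0, 0, 1]
    - [0, 0, 0, 0, 0, 0, 1]
    - [0, 0, 0, 0, 0, 0, 1]
    - [0, 0, 0, 0, 0, 0, 1]
    - [0, 0, 0, 0, 0, 0, 1]

```text
t: 14.85
position: [0.525, -0.147, 0.2413]
orientation: [-2.014, 1.568, 2.762]
force: [0.3, 0.3, 0.5]
opening: 0.0002
```

```bash
python3 -c "
from h import *
p,R=st()
from station import get_image
import cv2
a=get_image('side');cv2.imwrite('pics/s9.png',a);cv2.imwrite('pics/s9c.png',cv2.resize(a[190:310,205:390],None,fx=4.3,fy=4.3,interpolation=2));cv2.imwrite('pics/c9.png',get_image('scene'));cv2.imwrite('pics/w9.png',get_image('wrist'))"
```

```text
t 14.85 p [ 0.525  -0.147   0.2413] unit [-0.2425  0.0307] F [0.3 0.3 0.5] q [-0.4   0.26  1.6  -0.    1.28 -0.46] open 0.0
[[-0.002  0.998  0.063]
 [ 0.001  0.063 -0.998]
 [-1.    -0.002 -0.001]]
```

View pics/s9c.png

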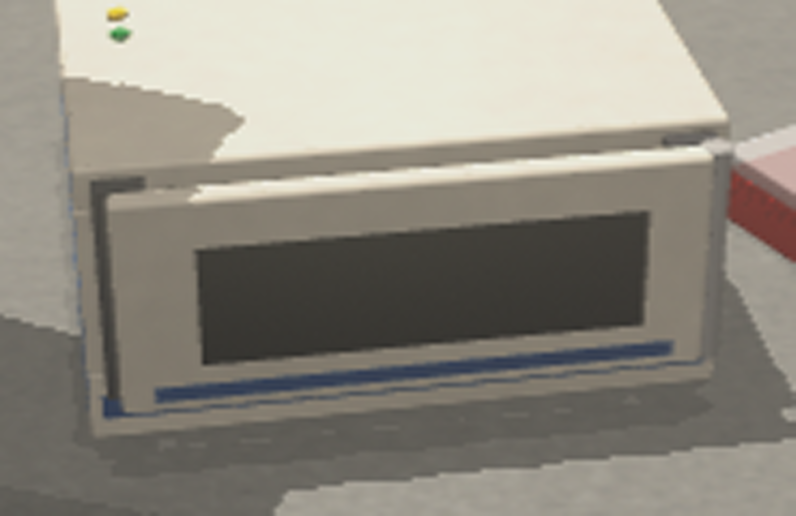

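View pics/c9.png

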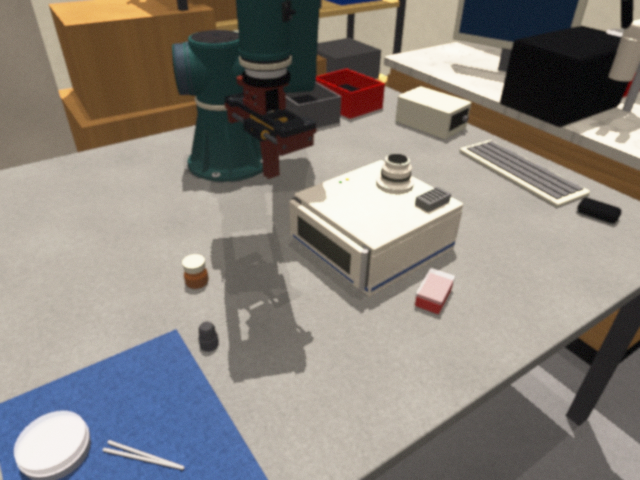

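View pics/w9.png

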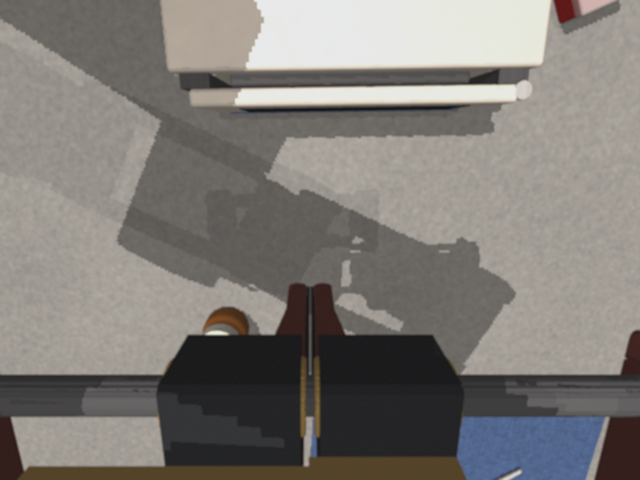

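```bash
python3 -c "
from station import env
print(env.hand_in())"
```

```text
the job is handed in; nothing more can be done
None
```

I pushed the tray home with the closed fingertips, then pushed the door shut along its arc, lifted the hand clear and handed in at about 15 s of the 59 s.

- **Tray:** it reached a firm stop, with about 20 N on the fingers and no further movement. In the side view its front panel stood about 7 mm proud of the housing, against the 6 mm expected. The door was still wide open at that point.
- **Door:** it reached a firm stop at unit x -0.162 m, where I had predicted about -0.161 m. In the wrist view its top edge ran parallel to the roof's front edge to within about 0.005 rad.
- **Other objects:** the lens, jar and slide box look unmoved in the last pictures, by eye only. The hand was clear, with force near zero.
- **Disagreement:** my first position for the unit was about 6 mm off along its depth, and the side and scene cameras differed by 4–6 mm. I corrected it from the tray stop before moving to the door.
- **Not checked:** the carrier could not be seen behind the shut door. It was last seen, partly hidden by the front panel, on the tray after the tray was pushed home.

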